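# Feel the end float of a bench pump shaft

## Task

Check the end float of the bench pump's shaft: by its black handwheel, push the shaft into the pump until you feel it bear on its inner stop and hold it there for a second with about 10 N, then pull it out and hold it on its outer stop in the same way, never loading a stop beyond 20 N, so that the gauge at the back records both ends. Then leave the shaft standing about midway between the two gauge markers and let go of it, without disturbing the bottle, beaker or tip box.

Things in the scene. Friction and masses are not known exactly. Their poses are not given: they have to be found in the camera images.
- pump: White pump drive bolted to the bench: housing 100 x 90 mm (x, y), 94 high, on a base plate 12 thick (y -85..175). Origin: under the housing's centre at bench height; z up. Its y is the axis of a level 12 mm shaft 60 mm above the bench: handwheel at the -y end, gauge at the +y end. +y pushes the shaft IN, -y pulls it OUT. Boss in front of the housing ends at y = -51.
- shaft: Shaft with handwheel and disc; origin and axes match the pump's at mid range. Slides along y only, does not turn, stays where left, drag 2 N. Starts within 3 mm of mid range. Two stops hidden in the pump, first touched 8 to 16 mm either side of mid range, differ on every pump and must be felt; each is a hard spring pad, 5 N more per mm of further travel.
- wheel (a point): Centre of the black handwheel on the shaft: plain disc 68 mm across, 16 mm thick along the shaft, centre 60 mm above the bench, rim top at 94. Can be pinched from above across its flat faces (along the pump's y), over the part above the shaft, whose top is at 66. About 56 mm free between it and the boss.
- disc (a point): Centre of the recording disc on the shaft's rear end (36 mm across, 6 mm thick along the shaft), 215 mm in +y from the wheel's centre. It pushes the markers along.
- marker_in_mid (a point): Gauge marker on the disc's +y side: steel tab 5 mm thick along y on a rail; the point is mid-thickness, 94 mm above the bench, over the shaft axis. The disc pushes it to +y as the shaft goes in and it stays where pushed (0.6 N drag). It touches the disc when their y differ by 5.5 mm.
- marker_out_mid (a point): The same kind of marker on the -y side of the disc, pushed along -y when the shaft is pulled out.
- bottle_c (a point): Glass reagent bottle with screw cap, bystander: 64 mm wide, 140 mm tall; the point is at its centre.
- beaker_c (a point): Glass beaker, bystander: 76 mm wide, 90 mm tall; the point is at its centre.
- tipbox_c (a point): White open pipette-tip box with dividers, bystander: 120 x 85 x 50 mm; the point is at its centre.

How it is judged:
On the way, in this order (a step that is already met when the one before it is completed fails the run):
1. the shaft is pushed in and held on its inner stop, loading it with more than 4 N for 0.4 s (contact force between shaft and pump above 4 N and y of wheel in the frame of pump above -0.108 m), for 0.4 s.
2. the shaft is then pulled out and held on its outer stop, loading it with more than 4 N for 0.4 s (contact force between shaft and pump above 4 N and y of wheel in the frame of pump below -0.122 m), for 0.4 s.
At the end, for the whole second after the job is handed in: The shaft is at rest, let go, with its recording disc at least 6 mm clear of each of the two gauge markers (about midway between them), after both stops were felt (y of disc in the frame of marker_in_mid below -0.0115 m and y of disc in the frame of marker_out_mid above 0.0115 m and linear speed of shaft below 0.005 m/s); the robot touches nothing.
It fails at once if a stop loaded with more than 20 N (contact force between shaft and pump above 20 N).
It fails at once if the bottle, beaker or tip box moved by more than 30 mm (distance of any of bottle_c, beaker_c, tipbox_c from where it was at the start of the episode above 0.03 m).
It also fails if it takes over 64 s, if anything falls off the work surface, if the arm or the gripper's body presses on something with over 40 N, if the wrist force passes 120 N, or if a joint passes its speed limit or range.

## Robot

A 7-joint arm with a two-finger parallel gripper is mounted at the origin on the work surface. World frame = base frame: x ahead of the robot, y to its left, z up, the work surface at z = 0. Lengths are in m, angles in rad, forces in N, time in s.
With the tool pointing down it reaches from about 0.425 to 0.975 m from the base axis. Payload 16.7 kg.
Tool frame: the origin (TCP) lies at the very end of the fingers, on their centre line; the grasp point (between the pads) lies 19 mm behind it (r.pinch_z is the distance from the TCP to the grasp point, in m); z points along the fingers, x is the direction in which the jaws open and shut, and the axes are right-handed (so a half turn about z gives the same grasp; the last joint's range is limited). The gripper opens to 85 mm and grips with 20 to 120 N. Pads are 22 mm wide; open, the fingers measure 114 mm over their backs; the gripper's body (76 mm by 85 mm) begins 54 mm behind the grasp point. The pads swing forward as they close: fully open they stand 13 mm farther back than shut.
Start: joints at [-1.274, 0.426, 0.074, 1.606, -0.034, 1.111, -0.067], TCP at [0.291, 0.609, 0.231] pointing down, gripper open.
Joint ranges: [-2.85, 2.85], [-0.5, 2.14], [-1.23, 1.37], [0.21, 2.46], [-1.02, 4.16], [0.16, 2.05], [-2.73, 2.73]. Speed limits (rad/s): [1.89, 1.89, 2.39, 2.39, 3.01, 3.01, 3.01].

## Interface

Orientations are given as a 3x3 rotation matrix whose columns are the frame's x, y, z axes.
In Python, from cell import r gives the robot as it stands.
- The arm moves only by the tool play_rows, never from a script. Its argument "rows" is one flat list of numbers, 7 for each row, row after row: the turn, a rotation vector about the world's x, y, z in degrees, then the shift along the world's x, y, z in cm, then the closure, from 0 (fully open) to 1 (shut). A call has 1 to 12 rows; each row is the pose to reach, as a shift and turn from the pose commanded when the call began; what a row does not reach only later rows make up. A row lasts 1/10 s, in which the tool goes at most 50 mm and 8.59 degrees, less where a joint would pass 70% of its speed; a pose out of reach is approached as far as the arm can. A call with a gripper value outside its range is refused whole. The fingers move at their own pace and stop on an object; the grip force is fixed at half the most. Time passes only in rows, so rows that repeat a pose let the fingers close. It gives the time, the measured TCP pose, the force and the opening at its end, in the units of the state.
- r.get_state(): the state, without advancing time (a new reading comes with each control period).
- r.grab_frame(name): name is "scene" or "top" or "wrist"; returns the picture (420x560x3 uint8, red, green, blue); there is no depth.
- r.camera_params(name): a dict with "fx", "fy", "cx", "cy" (pixels), "origin" and "attitude" of the camera in the world. Camera axes: x right, y up, looking along -z (the intrinsics and any distortion apply to the point x, -y, -z); pixel columns grow to the right and rows downward; lengths in m; the calibration is good to about 2 mm. A picture is of the moment at which its call begins: read the wrist's pose just before it. camera_params takes no time and is no camera call; for the wrist camera it gives the pose at the moment of the call.
- r.job_done(): hands the job in, once; it reports no verdict.
The state is a dict: "t": time; "joints": joint angles; "dq": joint speeds; "tau": joint torques, N m; "position": TCP position; "orientation": TCP orientation; "force": force on the tool from outside, world axes, zero at the start; "wrist_torque": the same for the moment, N m; "gripper_width": opening from 0.0 (shut) to 1.0 (fully open).
Only numpy, scipy, OpenCV 4.12 (cv2) and the standard library are available. Lean on these libraries where they do the work, as an engineer would, in place of code of your own. Each camera call takes 0.05 s, during which the arm holds its last target.

## Working session

There is one attempt and no reset: what is moved stays moved. The work goes in short steps, Python scripts to look and compute and a tool call to move; the robot and the scene stay as the last step left them, time stands still between calls to the robot, and variables do not carry over. Pictures are saved under pics/ and viewed, and the job is handed in when it is done.

Besides the shell and the picture viewer there is one more tool, called after "Request:" as a command line: name --argument value ..., lists and objects as JSON in quotes. play_rows: Moves the arm, as the interface text tells. Its arguments: {"type":"object","properties":{"rows":{"type":"array","items":{"type":"number"}}},"required":["rows"]}

```bash
mkdir -p pics; ls; python3 - <<'E'
from cell import r
import cv2
s=r.get_state()
for k,v in s.items(): print(k,v)
for n in("scene","top","wrist"):
    p=r.camera_params(n); print(n,p)
    f=r.grab_frame(n); cv2.imwrite(f"pics/{n}0.png",f[:,:,::-1])
E
```

```text
pics
t 0.0
joints [-1.27450139  0.42671955  0.0738876   1.60660404 -0.03407363  1.11080111
 -0.06707994]
dq [-1.49482717e-04  1.46625323e-03 -9.46708331e-04 -1.27817121e-03
  5.28294360e-06 -3.96299143e-04  1.33823512e-03]
tau [-1.26522032e-04 -9.49836230e+01  3.76047671e+00 -4.63507533e+01
  1.91993167e-02  1.01785109e-02 -6.35149968e-05]
position [0.29092311 0.60864029 0.23062133]
orientation [[ 4.31204970e-01  9.02253895e-01 -4.26776234e-04]
 [ 9.02253109e-01 -4.31205161e-01 -1.19852727e-03]
 [-1.26540401e-03  1.31750732e-04 -9.99999191e-01]]
force [-0.05103757 -0.01440339  0.69297476]
wrist_torque [-0.0568619  -0.05981386 -0.00642693]
gripper_width 1.0001925879902571
scene {'fx': 404.2252070073716, 'fy': 404.2252070073716, 'cx': 274.5610920460355, 'cy': 209.9365826235023, 'origin': array([ 1.18422546, -0.09850841,  0.76132782]), 'attitude': array([[ 0.21530394, -0.683401  ,  0.69757242],
       [ 0.97652672,  0.15528305, -0.14927405],
       [-0.00630713,  0.7133374 ,  0.70079239]])}
top {'fx': 392.9450911211267, 'fy': 392.9450911211267, 'cx': 276.2785202540253, 'cy': 206.4310814487509, 'origin': array([0.30002186, 0.04732364, 1.1657651 ]), 'attitude': array([[ 0.00893678,  0.98014199, -0.19809546],
       [-0.99995848,  0.00840724, -0.00351409],
       [-0.00177887,  0.19811864,  0.98017643]])}
wrist {'fx': 340.2213207401282, 'fy': 340.2213207401282, 'cx': 271.1427988296399, 'cy': 212.44141840976445, 'origin': array([0.22366343, 0.64312097, 0.37350778]), 'attitude': array([[ 0.4334628 , -0.86125841, -0.26522433],
       [ 0.90117054,  0.41384303,  0.12894034],
       [-0.00128971, -0.2949032 ,  0.95552626]])}
```

View pics/scene0.png

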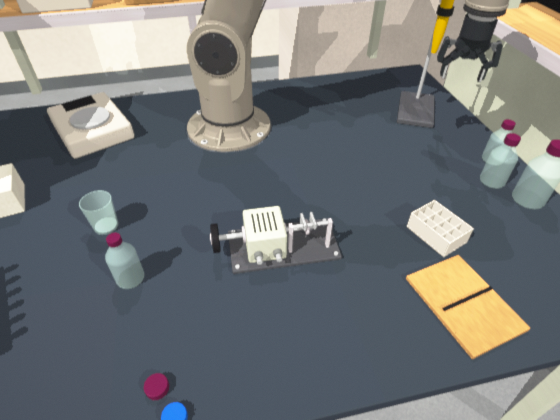

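View pics/top0.png

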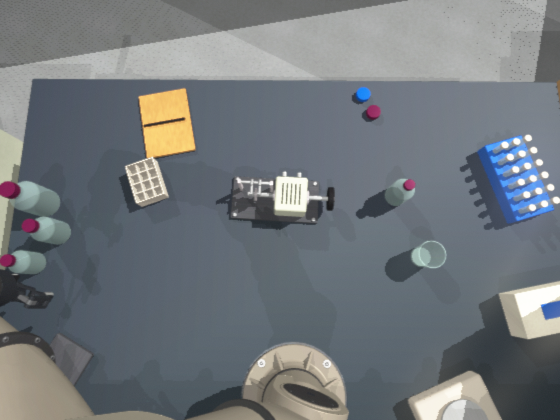

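View pics/wrist0.png

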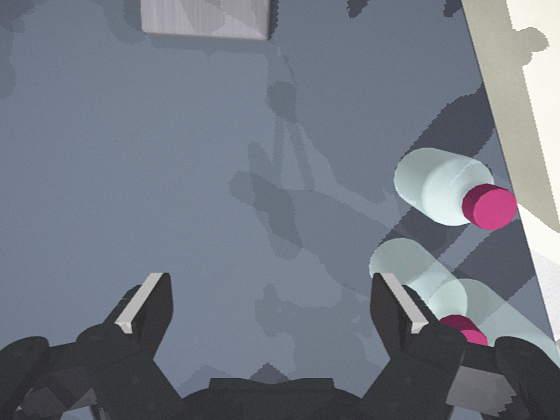

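Scene view: handwheel at (215,237), housing about (265,233), disc and markers about (310,222). Top view: wheel at (331,198), housing (291,195), gauge (250,188), bottle (400,192), beaker (429,255), tip box (147,182). I'll zoom in on the pump next.

```bash
python3 - <<'E'
import cv2
a=cv2.imread('pics/scene0.png')[190:280,195:355]; cv2.imwrite('pics/scene0z.png',cv2.resize(a,None,fx=5,fy=5,interpolation=cv2.INTER_CUBIC))
a=cv2.imread('pics/top0.png')[160:235,220:350]; cv2.imwrite('pics/top0z.png',cv2.resize(a,None,fx=6,fy=6,interpolation=cv2.INTER_CUBIC))
E
cat > h.py <<'E'
import numpy as np
from scipy.optimize import least_squares
def ray(p,u,v):
    d=np.array([(u-p['cx'])/p['fx'],-(v-p['cy'])/p['fy'],-1.]); d=p['attitude']@d
    return p['origin'],d/np.linalg.norm(d)
def proj(p,X):
    c=p['attitude'].T@(np.asarray(X)-p['origin']); return np.array([p['cx']+p['fx']*c[0]/-c[2],p['cy']-p['fy']*c[1]/-c[2]])
def tri(obs):
    A=np.zeros((3,3));b=np.zeros(3)
    for p,u,v in obs:
        o,d=ray(p,u,v);M=np.eye(3)-np.outer(d,d);A+=M;b+=M@o
    X=np.linalg.solve(A,b); return X,[np.round(proj(p,X)-[u,v],1) for p,u,v in obs]
def atz(p,u,v,z):
    o,d=ray(p,u,v); return o+d*(z-o[2])/d[2]
E
```

```text
(no output)
```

View pics/scene0z.png

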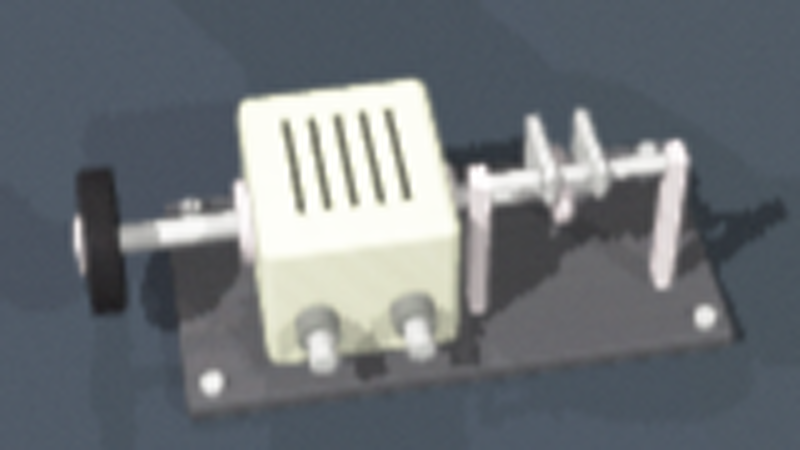

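View pics/top0z.png

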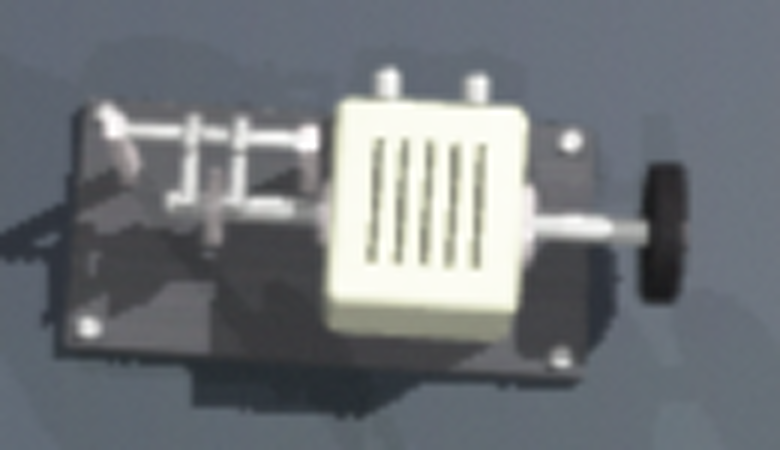

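```bash
python3 - <<'E'
from cell import r
from h import *
S=r.camera_params('scene');T=r.camera_params('top')
s=lambda x,y:(S,195+x/5,190+y/5); t=lambda x,y:(T,220+x/6,160+y/6)
pts={'h--':(s(240,100),t(520,312)),'h+-':(s(425,82),t(328,304)),'h++':(s(457,225),t(335,98)),'h-+':(s(258,258),t(527,102)),
'wheel':(s(101,240),t(664,232)),'boltA':(s(212,382),t(571,140)),'boltB':(s(705,317),t(108,118)),
'disc':(s(563,200),t(212,206))}
for k,v in pts.items():
    X,e=tri(v); print(k,X.round(4),e[0],e[1])
X=[tri(pts[k])[0] for k in('h--','h+-','h++','h-+')]
c=np.mean(X,0); d=(X[1]-X[0]+X[2]-X[3])/2; print(c,d,np.linalg.norm(d),np.degrees(np.arctan2(-d[0],d[1])))
E
```

```text
h-- [ 0.5021 -0.0311  0.0929] [-1.  0.] [-0.8 -0.1]
h+- [0.5059 0.0578 0.0892] [-0.9  0.1] [-0.8 -0.2]
h++ [0.6033 0.0527 0.0941] [ 0.2 -0. ] [0.2 0. ]
h-+ [ 0.6024 -0.0372  0.0936] [-0.  0.] [-0. -0.]
wheel [ 0.5474 -0.1041  0.0616] [-0.4  0. ] [-0.3 -0. ]
boltA [ 0.6047 -0.0643  0.0162] [-0.5  0. ] [-0.3 -0. ]
boltB [0.6154 0.17   0.0128] [-0.7  0.1] [-0.5 -0.2]
disc [0.5611 0.1138 0.0509] [-0.5  0. ] [-0.4 -0.1]
[0.55342101 0.01054275 0.09242413] [ 0.0023766   0.08934249 -0.00159585] 0.08938834406944202 -1.52376893780705
```

Triangulation puts the wheel at about (0.5475, -0.104, 0.06) and the pump yaw at about -3°. I'll move above the wheel and turn the jaws parallel to the shaft.

Request:
play_rows --rows '[0,0,2,1,-2.8,0,0,0,0,4,2.5,-7,0,0,0,0,6,4.1,-11.2,0,0,0,0,8,5.7,-15.4,0,0,0,0,10,7.2,-19.6,0,0,0,0,12,8.7,-23.8,0,0,0,0,14,10.2,-28,0,0,0,0,16,11.7,-32.2,0,0,0,0,18,13.2,-36.4,0,0,0,0,20,14.7,-40.6,0,0,0,0,22,16.1,-44.5,0,0,0,0,22.5,17,-47,0,0]'

```text
t: 1.35
position: [0.4616, 0.1359, 0.2314]
orientation: [[0.054, 0.999, 0.0], [0.999, -0.054, -0.0], [-0.0, 0.0, -1.0]]
force: [-0.4, 0.9, -0.0]
gripper_width: 1.003
```

Request:
play_rows --rows '[0,0,0,1.2,-3.5,0,0,0,0,0,2.7,-7.5,0,0,0,0,0,4.2,-11.7,0,0,0,0,0,5.7,-15.9,0,0,0,0,0,7.2,-20,0,0,0,0,0,8.2,-22.8,0,0,0,0,0,8.6,-24,0,0,0,0,0,8.6,-24,0,0,0,0,0,8.6,-24,0,0]'

```text
t: 2.25
position: [0.5468, -0.1001, 0.231]
orientation: [[0.053, 0.999, -0.001], [0.999, -0.053, 0.0], [0.0, -0.001, -1.0]]
force: [0.9, 0.2, 0.5]
gripper_width: 0.996
```

```bash
python3 - <<'E'
from cell import r
import cv2,json
s=r.get_state(); print(s['t'],s['position'],s['force'])
p=r.camera_params('wrist'); json.dump({k:(v.tolist() if hasattr(v,'tolist') else v) for k,v in p.items()},open('w1.json','w'))
f=r.grab_frame('wrist'); cv2.imwrite("pics/wrist1.png",f[:,:,::-1]); print(p['origin'],s['orientation'])
E
```

```text
2.25 [ 0.54675337 -0.10005271  0.23103764] [0.90364682 0.15473545 0.47860161]
[ 0.47228461 -0.09439163  0.37391792] [[ 5.26453028e-02  9.98613011e-01 -7.25041653e-04]
 [ 9.98613232e-01 -5.26450743e-02  3.30642176e-04]
 [ 2.92013707e-04 -7.41442946e-04 -9.99999682e-01]]
```

View pics/wrist1.png

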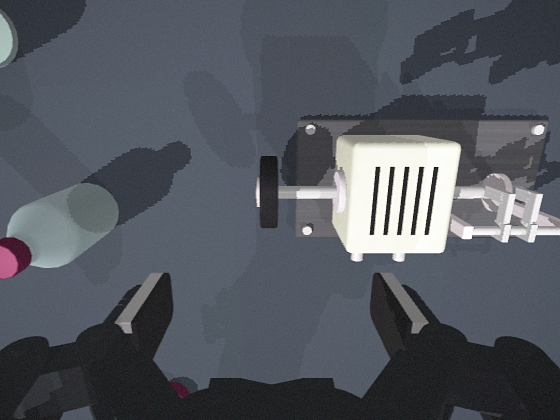

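Wrist view: the wheel is at (269,191) with the housing at (395,190) to its right, so the jaws are well lined up with the shaft. I'll refine the wheel pose by fitting the silhouette in all three views.

```bash
python3 - <<'E'
from cell import r
from h import *
import cv2,json
S=r.camera_params('scene');T=r.camera_params('top');W={k:np.array(v) for k,v in json.load(open('w1.json')).items()}
obs=[]
for n,p,f,(x0,x1,y0,y1) in(('s',S,'scene0',(205,225,218,258)),('t',T,'top0',(322,338,184,214)),('w',W,'wrist1',(250,283,145,238))):
    im=cv2.imread(f'pics/{f}.png').max(2); roi=im[y0:y1,x0:x1]; th=60 if n!='w' else 45
    m=(roi<th).astype(np.uint8); k,l,st,ce=cv2.connectedComponentsWithStats(m); i=1+st[1:,4].argmax()
    print(n,st[i],ce[i]+[x0,y0]); print(roi[roi.shape[0]//2]) 
    M=(l==i); pr=np.argwhere(M)[:,::-1]+[x0,y0]; obs.append((p,ce[i]+[x0,y0],st[i][4]))
def hullc(p,q):
    x,y,z,yaw=q; a=np.array([-np.sin(yaw),np.cos(yaw),0]);b=np.array([np.cos(yaw),np.sin(yaw),0]);c=np.array([x,y,z])
    P=[proj(p,c+s*.008*a+.034*(np.cos(t)*b+np.sin(t)*np.array([0,0,1]))) for s in(-1,1) for t in np.linspace(0,6.28,60)]
    h=cv2.convexHull(np.array(P,np.float32)); mo=cv2.moments(h); return np.array([mo['m10']/mo['m00'],mo['m01']/mo['m00']]),mo['m00']
for yaw in(-.035,-.052):
    for zf in (None,.06):
        f=lambda q:np.concatenate([hullc(p,[q[0],q[1],q[2] if zf is None else zf,yaw])[0]-c for p,c,_ in obs])
        o=least_squares(f,[.5475,-.104,.06],diff_step=1e-4); print(yaw,zf,o.x.round(4),o.fun.round(2),[ (round(hullc(p,[*o.x[:3],yaw])[1]),a) for p,_,a in obs])
E
```

```text
s [  6   6   9  29 186] [215.18817204 237.97849462]
[ 94  95  95  95 128 235 154  77  59  59  59  56  54  71 165 176 174 168
 165 163]
t [  5   4   7  22 131] [329.88549618 198.3129771 ]
[151 151 152 154 153 134  57  42  49  53  53  71 105 121 125 126]
w [ 10  11  18  42 505] [268.16039604 171.09108911]
[108 111 109 109 109 133 206 246 241 173  40  47  48  55  47  55  57  48
  51  52  53  50  52  49  53  46  39  63 128 163 162 157 159]
-0.035 None [ 0.5333 -0.1007  0.0469] [ 0.91 -0.41 -1.18  6.14 -0.6   2.11] [(215, np.int32(186)), (182, np.int32(131)), (1272, np.int32(505))]
-0.035 0.06 [ 0.5319 -0.1004  0.06  ] [ 0.38 -4.61 -0.7   5.7  -0.45  3.14] [(219, np.int32(186)), (186, np.int32(131)), (1384, np.int32(505))]
-0.052 None [ 0.5333 -0.1008  0.0469] [ 0.87 -0.4  -1.16  6.14 -0.59  2.11] [(222, np.int32(186)), (180, np.int32(131)), (1272, np.int32(505))]
-0.052 0.06 [ 0.5319 -0.1004  0.06  ] [ 0.34 -4.61 -0.68  5.7  -0.43  3.14] [(226, np.int32(186)), (185, np.int32(131)), (1384, np.int32(505))]
```

```bash
python3 - <<'E'
from cell import r
from h import *
import cv2,json
S=r.camera_params('scene');T=r.camera_params('top');W={k:np.array(v) for k,v in json.load(open('w1.json')).items()}
obs=[]
for n,p,f,(x0,x1,y0,y1),th in(('s',S,'scene0',(205,222,218,258),78),('t',T,'top0',(322,338,184,214),88),('w',W,'wrist1',(250,283,145,238),80)):
    im=cv2.imread(f'pics/{f}.png').max(2); roi=im[y0:y1,x0:x1]
    m=(roi<th).astype(np.uint8); k,l,st,ce=cv2.connectedComponentsWithStats(m); i=1+st[1:,4].argmax()
    print(n,st[i],ce[i]+[x0,y0]); obs.append((p,ce[i]+[x0,y0],st[i][4]))
def hullc(p,q):
    x,y,z,yaw=q; a=np.array([-np.sin(yaw),np.cos(yaw),0]);b=np.array([np.cos(yaw),np.sin(yaw),0]);c=np.array([x,y,z])
    P=[proj(p,c+s*.008*a+.034*(np.cos(t)*b+np.sin(t)*np.array([0,0,1]))) for s in(-1,1) for t in np.linspace(0,6.28,60)]
    h=cv2.convexHull(np.array(P,np.float32)); mo=cv2.moments(h); return np.array([mo['m10']/mo['m00'],mo['m01']/mo['m00']]),mo['m00']
for yaw in(-.035,-.052):
    for zf in (None,.06):
        f=lambda q:np.concatenate([hullc(p,[q[0],q[1],q[2] if zf is None else zf,yaw])[0]-c for p,c,_ in obs])
        o=least_squares(f,[.5475,-.104,.06],diff_step=1e-4); print(yaw,zf,o.x.round(4),o.fun.round(2),[ (round(hullc(p,[*o.x[:3],yaw])[1]),a) for p,_,a in obs])
# pump yaw from wrist: base bolts (z~.014) & housing top edge
for a,b,z in(((310,130),(539,130),.014),((307,230),(310,130),.014)):
    A=atz(W,*a,z);B=atz(W,*b,z);print(A,B,np.degrees(np.arctan2(*(B-A)[:2])))
E
```

```text
s [  5   5  11  30 220] [215.09545455 237.77272727]
t [  4   3   9  24 174] [330.03448276 198.48850575]
w [   9   11   20   72 1298] [268.54237288 191.48613251]
-0.035 None [ 0.5476 -0.101   0.0626] [ 0.86 -0.18 -0.62 -0.01 -0.52  0.04] [(225, np.int32(220)), (186, np.int32(174)), (1359, np.int32(1298))]
-0.035 0.06 [ 0.548 -0.101  0.06 ] [ 0.97  0.68 -0.72  0.06 -0.55 -0.2 ] [(224, np.int32(220)), (185, np.int32(174)), (1336, np.int32(1298))]
-0.052 None [ 0.5476 -0.101   0.0626] [ 0.82 -0.17 -0.59 -0.01 -0.49  0.04] [(233, np.int32(220)), (185, np.int32(174)), (1359, np.int32(1298))]
-0.052 0.06 [ 0.548  -0.1011  0.06  ] [ 0.93  0.69 -0.69  0.06 -0.52 -0.21] [(232, np.int32(220)), (184, np.int32(174)), (1336, np.int32(1298))]
[ 0.49639482 -0.05546556  0.014     ] [0.50941518 0.18015298 0.014     ] 3.1629662889207917
[ 0.60576315 -0.06120059  0.014     ] [ 0.49639482 -0.05546556  0.014     ] -86.99828751598413
```

The wheel is at (0.548, -0.101, 0.061) and the yaw of -3.1° matches the tool's -3.0°. I'll half-close the jaws and descend to TCP z of about 0.072.

Request:
play_rows --rows '[0,0,0,0.1,-0.1,-1,0.4,0,0,0,0.1,-0.1,-3,0.4,0,0,0,0.1,-0.1,-5.5,0.4,0,0,0,0.1,-0.1,-8,0.4,0,0,0,0.1,-0.1,-10,0.4,0,0,0,0.1,-0.1,-11,0.4,0,0,0,0.1,-0.1,-11,0.4]'

```text
t: 3.0
position: [0.5473, -0.1014, 0.12]
orientation: [[0.052, 0.999, -0.002], [0.999, -0.052, -0.0], [-0.0, -0.002, -1.0]]
force: [-0.6, 0.0, -0.2]
gripper_width: 0.603
```

```bash
python3 - <<'E'
from cell import r
import cv2
s=r.get_state(); print(s['t'],s['position'],s['force'])
for n in('wrist','scene'):
    f=r.grab_frame(n); 
    if n=='scene': f=cv2.resize(f[150:290,150:360],None,fx=3.5,fy=3.5)
    cv2.imwrite(f"pics/{n}2.png",f[:,:,::-1])
E
```

```text
3.0 [ 0.54727151 -0.10136613  0.12002477] [-0.61040721  0.03842383 -0.15627562]
```

View pics/wrist2.png

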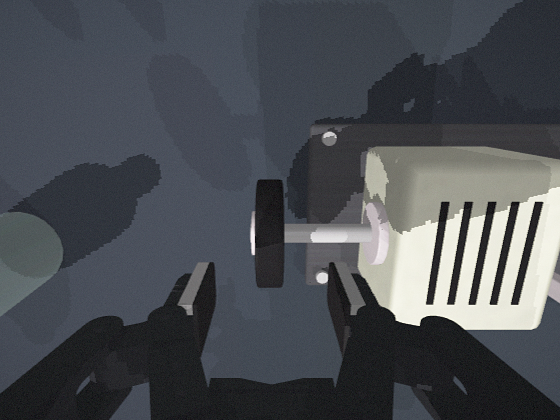

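View pics/scene2.png

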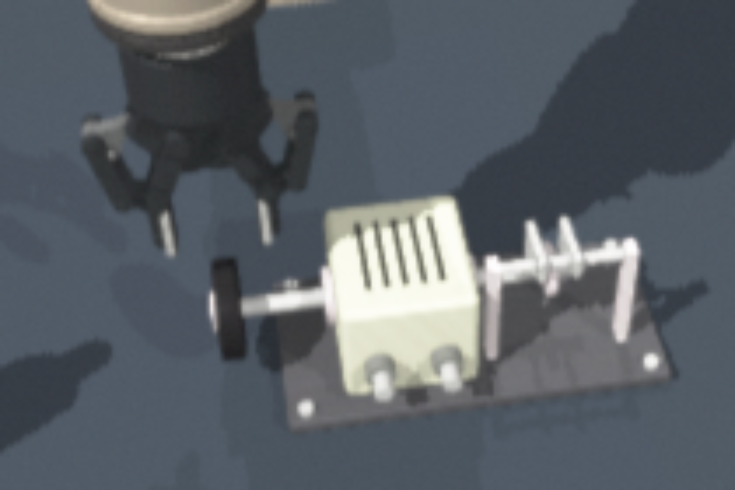

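Both views show the jaws at about x 271, centred on the wheel at about x 269, with clearance on both sides. I'll descend the rest of the way.

Request:
play_rows --rows '[0,0,0,0,0,-1,0.4,0,0,0,0,0,-2.2,0.4,0,0,0,0,0,-3.4,0.4,0,0,0,0,0,-4.2,0.4,0,0,0,0,0,-4.7,0.4,0,0,0,0,0,-4.8,0.4,0,0,0,0,0,-4.8,0.4]'

```text
t: 3.8
position: [0.5481, -0.1021, 0.0732]
orientation: [[0.053, 0.999, -0.0], [0.999, -0.053, -0.0], [-0.0, -0.0, -1.0]]
force: [0.3, 1.0, -0.2]
gripper_width: 0.599
```

```bash
python3 - <<'E'
from cell import r
import cv2
s=r.get_state(); print(s['t'],s['position'],s['force'])
for n in('wrist','scene'):
    f=r.grab_frame(n); 
    if n=='scene': f=cv2.resize(f[150:290,150:360],None,fx=3.5,fy=3.5)
    cv2.imwrite(f"pics/{n}3.png",f[:,:,::-1])
E
```

```text
3.8 [ 0.54805427 -0.10209626  0.07323707] [ 0.33730787  0.99971909 -0.16670076]
```

View pics/wrist3.png

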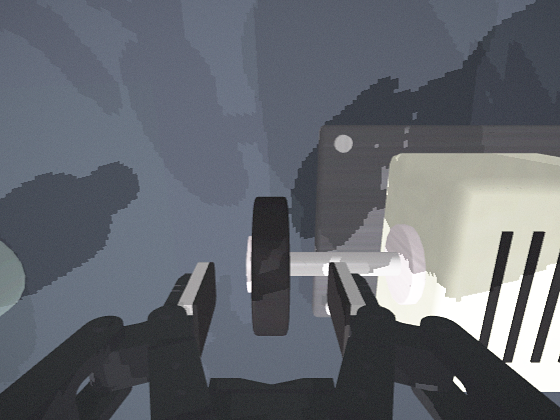

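View pics/scene3.png

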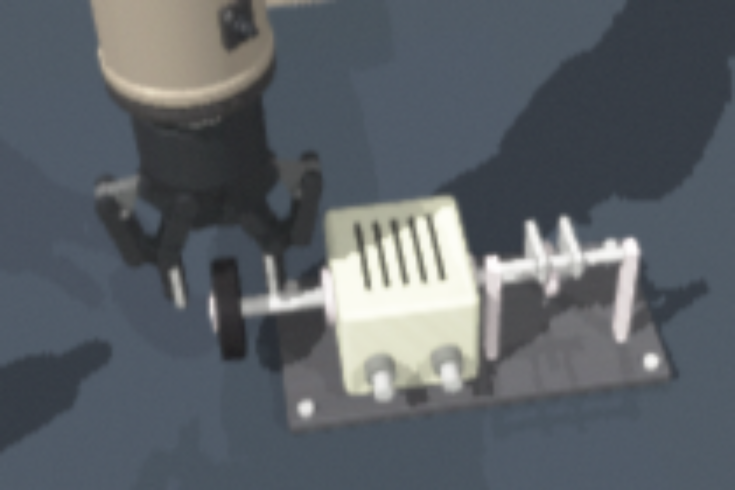

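The fingers straddle the wheel above the shaft with no contact, so I'll close.

Request:
play_rows --rows '[0,0,0,0,0,0,0.6,0,0,0,0,0,0,0.75,0,0,0,0,0,0,0.85,0,0,0,0,0,0,1,0,0,0,0,0,0,1,0,0,0,0,0,0,1,0,0,0,0,0,0,1]'

```text
t: 4.6
position: [0.5482, -0.102, 0.0738]
orientation: [[0.053, 0.999, 0.0], [0.999, -0.053, 0.0], [0.0, 0.0, -1.0]]
force: [-2.4, 0.6, 6.0]
gripper_width: 0.175
```

```bash
python3 - <<'E'
from cell import r
import cv2
for i in range(4):
    s=r.get_state(); print(s['t'],s['position'],s['force'],s['wrist_torque'],s['gripper_width'])
    if i<3: f=r.grab_frame('wrist')
cv2.imwrite(f"pics/wrist4.png",f[:,:,::-1])
E
```

```text
4.6 [ 0.54823849 -0.10199936  0.07376283] [-2.4006694   0.64439494  6.04234333] [ 0.08529175  0.47110926 -0.03215021] 0.17453838881072833
4.65 [ 0.54819563 -0.10202932  0.07373402] [-1.77118209 -0.14692222  6.51560775] [ 0.08926956  0.42057281 -0.05431539] 0.17054551872572388
4.7 [ 0.54819325 -0.10200155  0.07373954] [-1.89077066 -0.338214    6.27354861] [ 0.05060298  0.41818962 -0.00948989] 0.174838558808787
4.75 [ 0.5482186  -0.10203608  0.07374986] [-2.39305156  0.66139408  6.07727561] [0.09408927 0.38753657 0.06314962] 0.17155167864261123
```

View pics/wrist4.png

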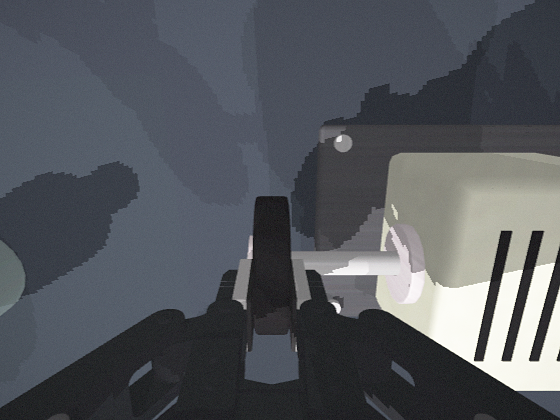

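The wheel is firmly held with no load along y. Now I'll push in along +y in small steps.

Request:
play_rows --rows '[0,0,0,0.005,0.1,0,1,0,0,0,0.01,0.2,0,1,0,0,0,0.016,0.3,0,1,0,0,0,0.021,0.4,0,1,0,0,0,0.021,0.4,0,1]'

```text
t: 5.25
position: [0.5484, -0.0982, 0.0737]
orientation: [[0.053, 0.999, 0.001], [0.999, -0.053, -0.0], [-0.0, 0.001, -1.0]]
force: [-1.9, -0.6, 5.5]
gripper_width: 0.171
```

```bash
cat > st.py <<'E'
from cell import r
import numpy as np
L=[];F=[]
for i in range(2):
    s=r.get_state(); L.append(s['position']);F.append(s['force']); 
    if i<1: r.grab_frame('wrist')
d=np.array([.053,.9986,0])
print(round(s['t'],2),'pos',np.mean(L,0).round(5),'along',round(float(np.mean(L,0)@d*1000),2),'mm F',np.mean(F,0).round(2),'Falong',[round(float(f@d),2) for f in F],'w',round(s['gripper_width'],3), 'tq',s['wrist_torque'].round(2))
E
python3 st.py
```

```text
5.3 pos [ 0.54841 -0.09821  0.07375] along -69.01 mm F [-2.09 -0.52  5.98] Falong [-0.67, -0.59] w 0.173 tq [-0.17  0.46 -0.03]
```

Request:
play_rows --rows '[0,0,0,0.005,0.1,0,1,0,0,0,0.008,0.15,0,1,0,0,0,0.008,0.15,0,1]'

```text
t: 5.6
position: [0.5485, -0.0969, 0.0738]
orientation: [[0.053, 0.999, 0.001], [0.999, -0.053, -0.0], [-0.0, 0.001, -1.0]]
force: [-1.8, -1.7, 6.6]
gripper_width: 0.176
```

Request:
play_rows --rows '[0,0,0,0.005,0.1,0,1,0,0,0,0.005,0.1,0,1]'

```text
t: 5.8
position: [0.5485, -0.0959, 0.0737]
orientation: [[0.053, 0.999, 0.001], [0.999, -0.053, -0.0], [-0.0, 0.001, -1.0]]
force: [-1.9, -1.2, 5.9]
gripper_width: 0.175
```

Request:
play_rows --rows '[0,0,0,0.005,0.1,0,1,0,0,0,0.005,0.1,0,1]'

```text
t: 6.0
position: [0.5486, -0.0949, 0.0738]
orientation: [[0.053, 0.999, 0.001], [0.999, -0.053, -0.0], [-0.0, 0.001, -1.0]]
force: [-1.7, -2.0, 5.1]
gripper_width: 0.173
```

Request:
play_rows --rows '[0,0,0,0.005,0.1,0,1,0,0,0,0.005,0.1,0,1]'

```text
t: 6.2
position: [0.5486, -0.0942, 0.0738]
orientation: [[0.054, 0.999, 0.001], [0.999, -0.054, -0.001], [-0.001, 0.001, -1.0]]
force: [-1.7, -3.1, 5.6]
gripper_width: 0.173
```

Request:
play_rows --rows '[0,0,0,0.005,0.1,0,1,0,0,0,0.005,0.1,0,1]'

```text
t: 6.4
position: [0.5487, -0.0936, 0.0737]
orientation: [[0.054, 0.999, 0.001], [0.999, -0.054, -0.001], [-0.001, 0.001, -1.0]]
force: [-1.6, -6.2, 5.2]
gripper_width: 0.171
```

Stop contact begins at y of about -0.0943. I'll ease up to about 12 N total, which is 10 N on the stop plus 2 N drag.

Request:
play_rows --rows '[0,0,0,0.005,0.1,0,1,0,0,0,0.005,0.1,0,1]'

```text
t: 6.6
position: [0.5487, -0.0931, 0.0738]
orientation: [[0.054, 0.999, 0.001], [0.999, -0.054, -0.002], [-0.001, 0.001, -1.0]]
force: [-1.4, -7.7, 4.9]
gripper_width: 0.171
```

Request:
play_rows --rows '[0,0,0,0.005,0.1,0,1,0,0,0,0.005,0.1,0,1]'

```text
t: 6.8
position: [0.5487, -0.0926, 0.0738]
orientation: [[0.055, 0.999, 0.001], [0.999, -0.055, -0.002], [-0.002, 0.001, -1.0]]
force: [-1.2, -10.8, 3.7]
gripper_width: 0.174
```

```bash
python3 st.py
```

```text
6.85 pos [ 0.54871 -0.09255  0.07376] along -63.34 mm F [ -1.55 -10.68   4.06] Falong [-10.81, -10.68] w 0.171 tq [-2.22  0.27  0.08]
```

Request:
play_rows --rows '[0,0,0,0.002,0.04,0,1,0,0,0,0.002,0.04,0,1,0,0,0,0.002,0.04,0,1,0,0,0,0.002,0.04,0,1,0,0,0,0.002,0.04,0,1,0,0,0,0.002,0.04,0,1,0,0,0,0.002,0.04,0,1,0,0,0,0.002,0.04,0,1,0,0,0,0.002,0.04,0,1,0,0,0,0.002,0.04,0,1,0,0,0,0.002,0.04,0,1,0,0,0,0.002,0.04,0,1]'

```text
t: 8.05
position: [0.5487, -0.0925, 0.0738]
orientation: [[0.055, 0.998, 0.001], [0.998, -0.055, -0.002], [-0.002, 0.001, -1.0]]
force: [-1.1, -11.6, 3.9]
gripper_width: 0.174
```

```bash
python3 st.py; python3 - <<'E'
from cell import r
import cv2
f=r.grab_frame('scene'); f=cv2.resize(f[190:280,195:355],None,fx=5,fy=5,interpolation=cv2.INTER_CUBIC); cv2.imwrite("pics/scene5.png",f[:,:,::-1])
E
```

```text
8.1 pos [ 0.54873 -0.09246  0.07377] along -63.24 mm F [ -1.33 -12.26   3.74] Falong [-11.67, -12.96] w 0.171 tq [-2.56  0.33  0.09]
```

View pics/scene5.png

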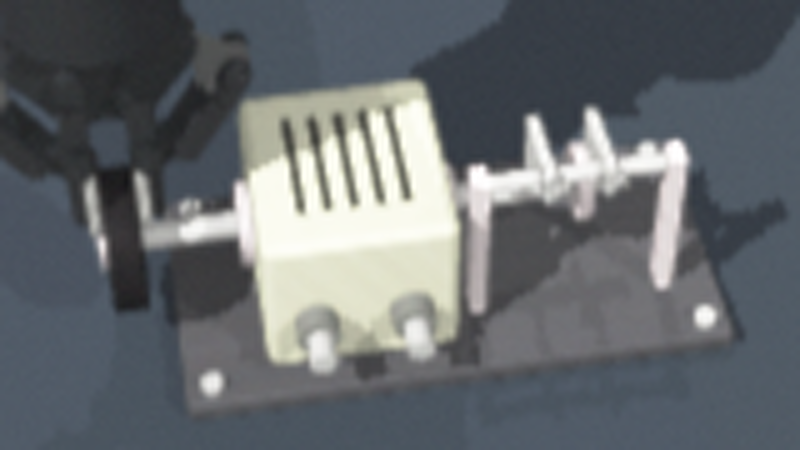

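The inner stop was held for over 1.2 s at about 10 N. The scene view shows the wheel shifted in with no slip and the disc pushing the +y marker (600,150). Now I'll pull out, 17 mm fast and then in small steps.

Request:
play_rows --rows '[0,0,0,-0.01,-0.2,0,1,0,0,0,-0.02,-0.4,0,1,0,0,0,-0.032,-0.6,0,1,0,0,0,-0.042,-0.8,0,1,0,0,0,-0.053,-1.0,0,1,0,0,0,-0.064,-1.2,0,1,0,0,0,-0.074,-1.4,0,1,0,0,0,-0.085,-1.6,0,1,0,0,0,-0.09,-1.7,0,1,0,0,0,-0.09,-1.7,0,1]'

```text
t: 9.15
position: [0.5479, -0.1071, 0.0737]
orientation: [[0.053, 0.999, 0.0], [0.999, -0.053, 0.0], [0.0, 0.0, -1.0]]
force: [-1.1, 0.3, 5.5]
gripper_width: 0.171
```

Request:
play_rows --rows '[0,0,0,-0.005,-0.1,0,1,0,0,0,-0.01,-0.2,0,1,0,0,0,-0.01,-0.2,0,1]'

```text
t: 9.45
position: [0.5478, -0.109, 0.0737]
orientation: [[0.053, 0.999, 0.0], [0.999, -0.053, 0.0], [0.0, 0.0, -1.0]]
force: [-2.0, 0.8, 6.9]
gripper_width: 0.172
```

Request:
play_rows --rows '[0,0,0,-0.005,-0.1,0,1,0,0,0,-0.01,-0.2,0,1,0,0,0,-0.01,-0.2,0,1]'

```text
t: 9.75
position: [0.5477, -0.1109, 0.0737]
orientation: [[0.053, 0.999, 0.0], [0.999, -0.053, 0.0], [0.0, 0.0, -1.0]]
force: [-0.7, 1.3, 6.7]
gripper_width: 0.174
```

Request:
play_rows --rows '[0,0,0,-0.005,-0.1,0,1,0,0,0,-0.005,-0.1,0,1]'

```text
t: 9.95
position: [0.5477, -0.1119, 0.0737]
orientation: [[0.053, 0.999, 0.0], [0.999, -0.053, 0.0], [0.0, 0.0, -1.0]]
force: [-1.3, 2.0, 6.8]
gripper_width: 0.17
```

Request:
play_rows --rows '[0,0,0,-0.005,-0.1,0,1,0,0,0,-0.005,-0.1,0,1]'

```text
t: 10.15
position: [0.5476, -0.1129, 0.0737]
orientation: [[0.053, 0.999, 0.0], [0.999, -0.053, 0.0], [0.0, 0.0, -1.0]]
force: [-2.1, 1.3, 7.2]
gripper_width: 0.173
```

Request:
play_rows --rows '[0,0,0,-0.005,-0.1,0,1,0,0,0,-0.005,-0.1,0,1]'

```text
t: 10.35
position: [0.5476, -0.1136, 0.0737]
orientation: [[0.053, 0.999, 0.0], [0.999, -0.053, 0.001], [0.001, 0.0, -1.0]]
force: [-2.2, 3.7, 6.9]
gripper_width: 0.171
```

Request:
play_rows --rows '[0,0,0,-0.005,-0.1,0,1,0,0,0,-0.005,-0.1,0,1]'

```text
t: 10.55
position: [0.5476, -0.1141, 0.0737]
orientation: [[0.052, 0.999, 0.0], [0.999, -0.052, 0.001], [0.001, 0.0, -1.0]]
force: [-1.5, 4.9, 8.1]
gripper_width: 0.172
```

Request:
play_rows --rows '[0,0,0,-0.005,-0.1,0,1,0,0,0,-0.005,-0.1,0,1]'

```text
t: 10.75
position: [0.5476, -0.1147, 0.0737]
orientation: [[0.052, 0.999, 0.0], [0.999, -0.052, 0.002], [0.002, 0.0, -1.0]]
force: [-1.8, 8.2, 8.9]
gripper_width: 0.171
```

Request:
play_rows --rows '[0,0,0,-0.005,-0.1,0,1,0,0,0,-0.005,-0.1,0,1]'

```text
t: 10.95
position: [0.5475, -0.1152, 0.0737]
orientation: [[0.052, 0.999, -0.0], [0.999, -0.052, 0.002], [0.002, -0.0, -1.0]]
force: [-1.9, 11.5, 9.1]
gripper_width: 0.169
```

Now I'll hold here for 1.2 s at about 10 N on the outer stop.

Request:
play_rows --rows '[0,0,0,0,-0.02,0,1,0,0,0,0,-0.02,0,1,0,0,0,0,-0.02,0,1,0,0,0,0,-0.02,0,1,0,0,0,0,-0.02,0,1,0,0,0,0,-0.02,0,1,0,0,0,0,-0.02,0,1,0,0,0,0,-0.02,0,1,0,0,0,0,-0.02,0,1,0,0,0,0,-0.02,0,1,0,0,0,0,-0.02,0,1,0,0,0,0,-0.02,0,1]'

```text
t: 12.15
position: [0.5475, -0.1152, 0.0737]
orientation: [[0.052, 0.999, -0.0], [0.999, -0.052, 0.002], [0.002, -0.0, -1.0]]
force: [-3.9, 11.3, 9.1]
gripper_width: 0.173
```

```bash
python3 st.py; python3 - <<'E'
from cell import r
import cv2
for n,(y0,y1,x0,x1) in (('scene',(190,280,195,355)),('top',(160,235,220,350))):
  f=r.grab_frame(n); f=cv2.resize(f[y0:y1,x0:x1],None,fx=5,fy=5,interpolation=cv2.INTER_CUBIC); cv2.imwrite(f"pics/{n}6.png",f[:,:,::-1])
E
```

```text
12.2 pos [ 0.54749 -0.11522  0.07371] along -86.04 mm F [-3.41 11.33  9.02] Falong [11.06, 11.21] w 0.174 tq [ 2.41  0.54 -0.05]
```

View pics/scene6.png

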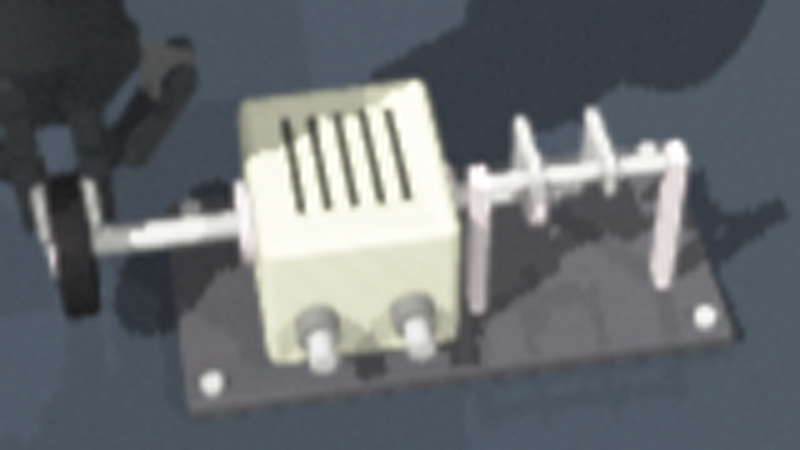

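The outer stop was held for over 1.2 s at about 9–10 N, and the disc and -y marker have moved out (525,150). The held ends are at -63.24 and -86.04 along the axis, so the midpoint is -74.64. I'll move back in to it.

Request:
play_rows --rows '[0,0,0,0.01,0.2,0,1,0,0,0,0.02,0.4,0,1,0,0,0,0.03,0.6,0,1,0,0,0,0.04,0.8,0,1,0,0,0,0.053,1.0,0,1,0,0,0,0.06,1.2,0,1,0,0,0,0.07,1.35,0,1,0,0,0,0.07,1.35,0,1,0,0,0,0.07,1.35,0,1]'

```text
t: 13.2
position: [0.5481, -0.1039, 0.0738]
orientation: [[0.053, 0.999, 0.0], [0.999, -0.053, -0.0], [0.0, 0.0, -1.0]]
force: [-2.8, 0.5, 6.4]
gripper_width: 0.172
```

```bash
python3 st.py
```

```text
13.25 pos [ 0.54812 -0.1039   0.07375] along -74.71 mm F [-2.04  0.21  6.32] Falong [0.33, -0.13] w 0.173 tq [-0.01  0.41  0.01]
```

It stands at -74.71, the midpoint to within 0.1 mm. I'll release gradually and rise.

Request:
play_rows --rows '[0,0,0,0,0,0,0.7,0,0,0,0,0,0,0.55,0,0,0,0,0,0,0.4,0,0,0,0,0,0,0.4,0,0,0,0,0,0,0.4]'

```text
t: 13.75
position: [0.548, -0.1038, 0.0733]
orientation: [[0.053, 0.999, 0.0], [0.999, -0.053, -0.0], [-0.0, 0.0, -1.0]]
force: [-0.2, -0.6, -0.8]
gripper_width: 0.599
```

```bash
python3 st.py; python3 - <<'E'
from cell import r
import cv2
f=r.grab_frame('wrist'); cv2.imwrite("pics/wrist7.png",f[:,:,::-1])
E
```

```text
13.8 pos [ 0.54796 -0.10381  0.07329] along -74.62 mm F [-0.14 -0.16 -0.68] Falong [-0.61, 0.26] w 0.599 tq [-0.01  0.04  0.02]
```

View pics/wrist7.png

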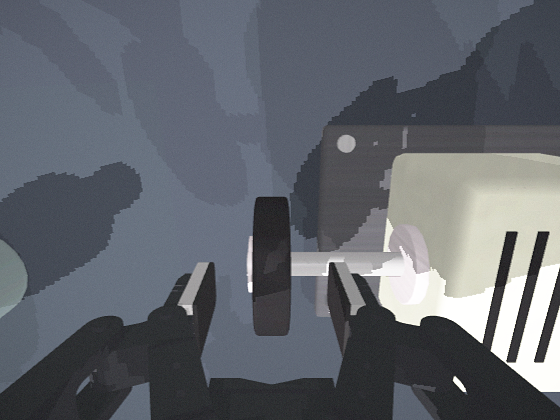

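The wheel at (271,265) stands free between the opened pads at about x 205 and 340. I'll rise straight up.

Request:
play_rows --rows '[0,0,0,0,0,0.5,0.4,0,0,0,0,0,1.5,0.4,0,0,0,0,0,3,0.4,0,0,0,0,0,5,0.4,0,0,0,0,0,8,0.4,0,0,0,0,0,11,0.4,0,0,0,0,0,13,0.4,0,0,0,0,0,14,0.4,0,0,0,0,0,14,0.4,0,0,0,0,0,14,0.4]'

```text
t: 14.85
position: [0.5476, -0.1036, 0.2129]
orientation: [[0.053, 0.999, -0.0], [0.999, -0.053, 0.0], [0.0, -0.0, -1.0]]
force: [-0.5, -0.2, -0.5]
gripper_width: 0.603
```

```bash
python3 st.py; python3 - <<'E'
from cell import r
import cv2, numpy as np
f=r.grab_frame('scene'); cv2.imwrite("pics/scene8f.png",f[:,:,::-1]); g=cv2.resize(f[190:280,195:355],None,fx=5,fy=5,interpolation=cv2.INTER_CUBIC)
cv2.imwrite("pics/scene8.png",g[:,:,::-1])
f=r.grab_frame('wrist'); cv2.imwrite("pics/wrist8.png",f[:,:,::-1])
E
```

```text
14.9 pos [ 0.54755 -0.10365  0.21268] along -74.49 mm F [-0.15  0.46 -0.54] Falong [-0.27, 1.17] w 0.598 tq [-0.    0.05  0.06]
```

View pics/scene8.png

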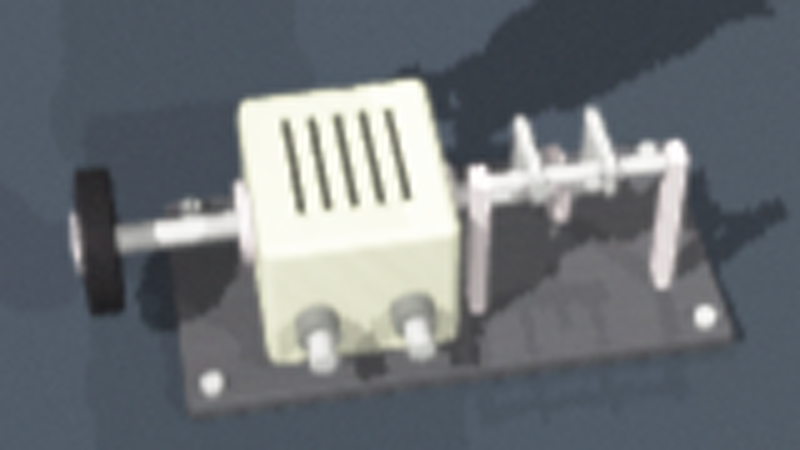

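View pics/wrist8.png

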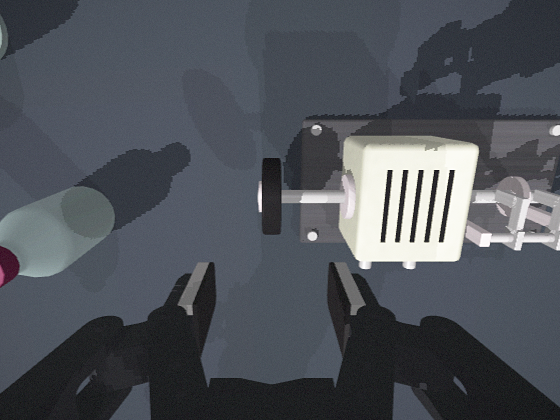

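View pics/scene8f.png

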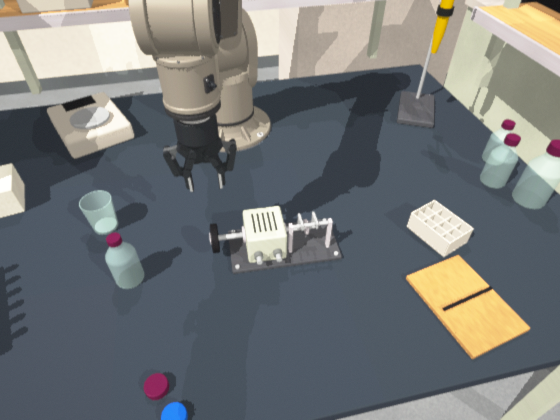

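The disc at about x 561 stands between the markers (their tabs at about 525 and 600) with gaps on both sides. The bottle, beaker and tip box are at their original pixels, and the gripper is clear. Handing in.

```bash
python3 -c "
from cell import r
print(r.job_done())"
```

```text
the job is handed in; nothing more can be done
None
```

I carried out the end-float check and handed the job in at about 15 s of the 64 s allowed; no verdict was reported.

| Stop | First touch, TCP world y (m) | Wrist force while held (N) | Load on the stop after 2 N drag (N) | Hold (s) |
|---|---|---|---|---|
| Inner | about -0.094 | 11–13 | 9–11 | over 1.2 |
| Outer | about -0.1135 | about 11.3 | about 9.3 | over 1.2 |

- **End float:** about 19 mm from first touch to first touch. The held ends, where the gauge markers now stand, are 22.8 mm apart.
- **Final position:** I set the shaft 0.1 mm from the midpoint of the held ends, opened the jaws and rose clear. By the measured tool travel, the disc is about 11 mm clear of each marker.
- **Last checks:** in the last pictures the disc stood between the two markers with a gap on each side. The wheel was free, and the bottle, beaker and tip box were where they started. The wrist force was near zero. No check failed or disagreed.
- **Not measured:** the 11 mm clearance comes from tool travel, not from an image measurement of the disc and markers. The stop loads come from the wrist force and were only read between moves.

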